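# Shut and latch the pump hatch of a hydroponic planting trough

### The job

The grey service hatch of the white planting trough stands open with its red wing knob half turned. Turn the knob back so that its cam tongue clears the frame, close the hatch and press it down onto its foam seal until you feel the stops, then, still pressing, turn the knob clockwise until the tongue under the hatch is fully behind the frame edge, and let go so that the tongue holds the hatch down. Work by feel: press gently, do not lean on the hatch, do not force the tongue against the frame, and leave everything else standing where it is.

Things in the scene. Friction and masses are not known exactly. Their poses are not given: they have to be found in the camera images.
- trough: White hydroponic planting trough, 260 (x) x 460 (y) x 120 mm, fixed. Origin: centre of underside; +x to its far side, +y to its left part with five seedlings (75 mm tall), +z up. The deck is at z = 120 mm, 4 mm thick; the hatch is right of the middle, centre line at y = -100 mm. Stands up to 6 mm lower from trough to trough.
- hatch (a joint): Opening angle of the hatch, rad. 0: level; 1.2: wide open. Shut, it lies on the hard stops at -0.06 to 0.06, as the frame strip is set; 0.032 more where it first meets the foam seal. Above 0.14 an outstanding tongue still clears the frame. Stiff hinge: stays where it is left, 2 to 4 N at the knob swing it; the foam is squeezed and the stops are felt at 9 to 12 N there; over 20 N is leaning on it.
- hatch_hinge (a point): Middle of the hatch's hinge line at its far edge, at the height of the hatch's underside, 4 mm above the deck. Axes turn with the hatch: -x from the hinge to the hatch's front edge, y along the hinge, z out of its upper face.
- hatch_front (a point): Point on the upper face of the hatch, on its centre line, 155 mm from the hinge line and 15 mm from the front edge: a good place to push it down. The hatch is a flat grey plate, 170 mm from hinge to front edge, 130 wide, 5 thick. Same axes as the hinge point.
- knob (a joint): Turn of the wing knob, rad, growing clockwise seen from above. 0: tongue parallel to the frame edge; below 0.45 it lies clear inside the opening; 1.57: tongue square behind the frame edge (latched); stops at -0.25 and 1.62. Friction about 0.12 N m. If it turns much harder between 0.5 and 0.7, the tongue has met the side of the frame: the hatch is not pressed down far enough.
- knob_grip (a point): Centre of the red wing, on the knob's axis, 22 mm above the hatch's upper face, 116 mm from the hinge line. The wing is an upright bar 46 long x 10 thick, from 8 to 32 mm above the hatch: pinch it across its 10 mm. Axes turn with knob and hatch: x across the thickness, y along the wing, z the knob's axis, out of the hatch. The wing's white-marked end (-y) is where the tongue points.
- tongue_tip (a point): Tip of the steel cam tongue hidden under the hatch, at mid thickness: 37.5 mm from the knob's axis. The tongue is 12 wide x 3 mm thick, its upper face 11 mm below the hatch's underside. Same axes as the knob; the tongue points along -y.
- hatch_frame: Front frame of the hatch opening: slotted cheeks on the deck and an aluminium strip, 6 mm thick, reaching 30 mm to -x. Origin: middle of its edge at deck height; axes as the trough. The strip, with edge, foam seal (9 mm high) and two hard stops (4 mm), is set up to 9 mm higher or lower: not measured, to be felt. Latched, the tongue is under the strip, its tip 13 mm past the edge; the knob's axis is 24 mm from it.
- label_pot: Small terracotta pot, 48 mm wide, 45 mm high, loose on the trough's deck right of the hatch. A bystander, to be left alone. Origin: centre of its underside.
- plug_pot: Small black pot with a seedling, 48 mm wide, 90 mm high, loose on the trough's deck right of the hatch. A bystander, to be left alone. Origin: centre of its underside.
- mug: White mug, 80 mm wide, 95 mm high. A bystander, to be left alone. Origin: centre of its underside.
- tape: Roll of tan tape, 104 mm across, 48 mm high. A bystander, to be left alone. Origin: centre of its underside.
- seed_tray: Clear divided seed tray, 130 x 190 x 40 mm. A bystander, to be left alone. Origin: centre of its underside.
- bottle_top: Cut-off clear bottle top with violet cap, 92 mm wide, 112 mm high. A bystander, to be left alone. Origin: centre of its underside.
- dibber: Wooden-handled planting spatula, 240 mm long, lying flat. A bystander, to be left alone. Origin: centre of its underside.
- bottle_planter: Planter of a cut clear bottle with a seedling, 96 mm wide, 200 mm high. A bystander, to be left alone. Origin: centre of its underside.

How it is judged:
By the outcome, as a careful person would: the job done as asked, in the order asked, and still so for the second after the job is handed in, with the robot touching nothing.
It also fails if it takes over 70 s, if anything falls off the work surface, if the arm or the gripper's body presses on something with over 40 N, if the wrist force passes 120 N, or if a joint passes its speed limit or range.

### The arm

A 7-joint arm with a two-finger parallel gripper is mounted at the origin on the work surface. World frame = base frame: x ahead of the robot, y to its left, z up, the work surface at z = 0. Lengths are in mm, angles in rad, forces in N, time in s.
With the tool pointing down it reaches from about 400 to 875 mm from the base axis. Payload 4.4 kg.
Tool frame: the origin (TCP) lies at the very end of the fingers, on their centre line; the grasp point (between the pads) lies 19 mm behind it; z points along the fingers, x is the direction in which the jaws open and shut, and the axes are right-handed (so a half turn about z gives the same grasp; the last joint's range is limited). The gripper opens to 85 mm and grips with 20 to 120 N. Pads are 22 mm wide; open, the fingers measure 114 mm over their backs; the gripper's body (76 mm by 85 mm) begins 54 mm behind the grasp point. The pads swing forward as they close: fully open they stand 13 mm farther back than shut.
Start: joints at [-1.35, 0.628, 0.038, 1.517, -0.027, 0.996, -0.02], TCP at [183.85, 623.472, 231.313] pointing down, gripper open.
Joint ranges: [-3.06, 3.06], [-0.37, 2.12], [-1.25, 1.32], [0.18, 2.47], [-1.1, 4.24], [0.23, 1.98], [-2.94, 2.94]. Speed limits (rad/s): [2.57, 2.57, 3.14, 3.14, 3.14, 3.14, 3.14].

### API

Orientations are given as [roll, pitch, yaw] about the fixed x, y, z axes, in that order (R = Rz(yaw) Ry(pitch) Rx(roll)).
In Python, from cell import ctrl, get_image, job, models gives the robot as it stands.
- The arm moves only by the tool move_arm, never from a script. Its argument "moves" is a list that holds one entry, the list of rows, each a list of 6 numbers: the shift along the tool's x, y, z in m, then the turn, a rotation vector about the tool's x, y, z in rad. A call has 1 to 20 rows; each row is the pose to reach, as a shift and turn from the pose commanded when the call began, along the tool's axes at that moment; what a row does not reach only later rows make up. A row lasts 1/8 s, in which the tool goes at most 62.5 mm and 10.7 degrees, less where a joint would pass 70% of its speed; a pose out of reach is approached as far as the arm can. A call with a gripper value outside its range is refused whole. "jaw" is the opening, from 0 (shut) to 1 (fully open), set as the call begins (left out, the last holds). The fingers move at their own pace and stop on an object; the grip force is fixed at half the most. Time passes only in rows, so rows that repeat a pose let the fingers close. It gives the time, the measured TCP pose, the force and the opening at its end, in the units of the state.
- ctrl.read_state(): the state, without advancing time (a new reading comes with each control period).
- get_image(name): name is "scene" or "side" or "wrist"; returns a dict with "color" (384x512x3 uint8, blue, green, red), "fov_y" (degrees; the focal length in pixels is half the picture's height over the tangent of half this angle, whatever the lens; pixels are square), "cx", "cy" (the principal point, pixels), "origin" and "orientation" of the camera in the world; the wrist camera has in their place "hand_eye" (4x4, takes a point from camera to tool coordinates, whose origin is the TCP and whose axes are the tool frame's). Camera axes: x right, y up, looking along -z (the intrinsics and any distortion apply to the point x, -y, -z); pixel columns grow to the right and rows downward; lengths in mm; the calibration is good to about 2 mm. A picture is of the moment at which its call begins: read the wrist's pose just before it. There is no depth.
- job.finish_job(): hands the job in, once; it reports no verdict.
Trained networks look in the newest picture that a camera, given by its name, has taken for a name from the list of things; names that differ only in an ending like _2 or _b are one class to them, and where a whole thing is asked for, a point or a joint stands for the part that bears it (a point fixed in the world has none). Each returns a list of dicts, best first, with "score" (0 to 1); they miss things now and then, are a little off and sometimes report something else, mostly with a low value. They report only what shows in the picture. A call takes as long as a camera call.
- models.cut_out(camera, thing): "pixels" (384x512 bool, what is visible of it) and "uv" ([column, row] in pixels, amid what is visible of it).
- models.place_of(camera, thing): "uv" ([column, row] in pixels: a listed point, or the origin of a listed thing).
The state is a dict: "clock": time; "qpos": joint angles; "qd": joint speeds; "tau": joint torques, N m; "eef_pos": TCP position; "tool_rot": TCP orientation; "force": force on the tool from outside, world axes, zero at the start; "torque": the same for the moment, N m; "width": finger opening in mm.
Only numpy, scipy, OpenCV 4.12 (cv2) and the standard library are available. Lean on these libraries where they do the work, as an engineer would, in place of code of your own. Each camera call takes 0.05 s, during which the arm holds its last target.

## Working session

There is one attempt and no reset: what is moved stays moved. The work goes in short steps, Python scripts to look and compute and a tool call to move; the robot and the scene stay as the last step left them, time stands still between calls to the robot, and variables do not carry over. Pictures are saved under pics/ and viewed, and the job is handed in when it is done.

Besides the shell and the picture viewer there is one more tool, called as name([rows], argument=value, ...), one row to a line, values as JSON. move_arm: Moves the arm, as the interface text tells. Its arguments: {"type":"object","properties":{"moves":{"type":"array","items":{"type":"array","items":{"type":"array","items":{"type":"number"}}}},"jaw":{"type":"number"}},"required":["moves"]}

```bash
ls; mkdir -p pics; cat > h.py <<'E'
import numpy as np,cv2,json
from scipy.spatial.transform import Rotation as R
from cell import ctrl,get_image,job,models
def rpy(o): return R.from_euler('xyz',o).as_matrix()
E
python3 - <<'E'
from h import *
s=ctrl.read_state();print(s)
for n in ["scene","side","wrist"]:
    im=get_image(n);cv2.imwrite(f"pics/{n}0.png",im["color"])
    print(n,{k:v for k,v in im.items() if k!="color"})
E
```

```text
pics
{'clock': 0.0, 'qpos': array([-1.34981104,  0.62934966,  0.03842797,  1.51838661, -0.02700287,
        0.99631301, -0.02000826]), 'qd': array([-0.00116203, -0.00034103, -0.00119831,  0.00120594,  0.00021315,
       -0.00150925, -0.00080608]), 'tau': array([ 3.38990924e-05, -5.63396680e+01,  1.22594900e+00, -1.93454432e+01,
        1.08361742e-02,  1.07337596e-02,  8.20492687e-06]), 'eef_pos': array([183.64841726, 622.84811154, 230.38060548]), 'tool_rot': array([3.14157693e+00, 1.93901686e-03, 1.28401209e+00]), 'force': array([-0.01688446,  0.20589175,  0.66399   ]), 'torque': array([ 0.00100856,  0.05072961, -0.09134799]), 'width': 85.46694071120957}
scene {'fov_y': 51.4046660599425, 'cx': 257.1401446625742, 'cy': 192.7921637502686, 'origin': array([ 858.26743504, -591.15913659, 1187.48966204]), 'orientation': array([ 0.58232409, -0.0134459 ,  0.54197089])}
side {'fov_y': 56.50943243132954, 'cx': 250.93593978884488, 'cy': 191.8091503898128, 'origin': array([  293.85211454, -1069.99240138,   813.81318895]), 'orientation': array([ 1.01299863, -0.00292885, -0.18700934])}
wrist {'fov_y': 61.21161362059221, 'cx': 255.5585037595577, 'cy': 189.06325074108648, 'hand_eye': array([[ 9.99999033e-01,  4.41609824e-04,  1.31903885e-03,
        -1.05635625e-02],
       [ 8.01692365e-04, -9.57905998e-01, -2.87080923e-01,
        -7.25987864e+01],
       [ 1.13673747e-03,  2.87081702e-01, -9.57905425e-01,
        -1.43075469e+02],
       [ 0.00000000e+00,  0.00000000e+00,  0.00000000e+00,
         1.00000000e+00]])}
```

View pics/scene0.png

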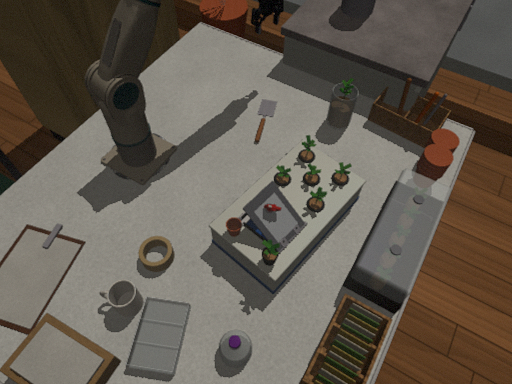

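View pics/side0.png

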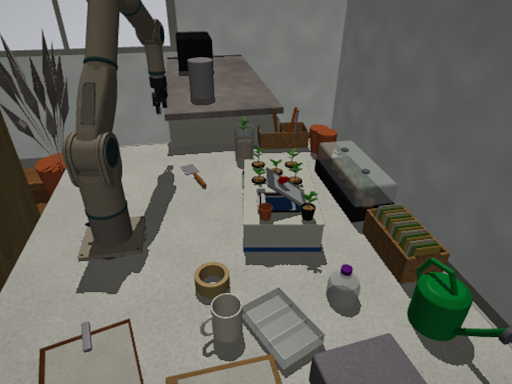

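```bash
python3 - <<'E'
from h import *
for n in ["scene","side"]:
  get_image(n)
  for t in ["trough","hatch_hinge","hatch_front","knob_grip","tongue_tip","hatch_frame","label_pot","plug_pot","mug","tape","seed_tray","bottle_top","bottle_planter","dibber"]:
    r=models.place_of(n,t); print(n,t,[(np.round(d["uv"],1).tolist(),round(d["score"],2)) for d in r[:3]])
print(ctrl.read_state()["clock"])
E
```

```text
scene trough [([286.7, 218.8], 0.69)]
scene hatch_hinge [([290.3, 237.3], 0.88), ([272.0, 208.5], 0.44)]
scene hatch_front [([263.9, 197.1], 0.6), ([163.2, 336.6], 0.38)]
scene knob_grip [([272.5, 207.0], 0.47)]
scene tongue_tip [([257.9, 206.3], 0.55)]
scene hatch_frame [([255.0, 208.7], 0.41)]
scene label_pot [([236.2, 233.4], 0.73)]
scene plug_pot [([267.5, 257.8], 0.63), ([231.5, 350.9], 0.51)]
scene mug [([126.4, 299.9], 0.72)]
scene tape [([156.7, 256.7], 0.82)]
scene seed_tray [([161.9, 336.6], 0.59)]
scene bottle_top [([231.1, 348.0], 0.6), ([267.4, 259.5], 0.2)]
scene bottle_planter [([335.1, 118.5], 0.8)]
scene dibber []
side trough [([277.2, 213.7], 0.66)]
side hatch_hinge [([302.7, 196.9], 0.61), ([309.0, 217.8], 0.43)]
side hatch_front [([261.4, 217.7], 0.75), ([271.3, 175.5], 0.69)]
side knob_grip [([280.0, 179.2], 0.59)]
side tongue_tip [([270.0, 186.4], 0.64)]
side hatch_frame [([192.6, 176.6], 0.7), ([264.0, 197.7], 0.67)]
side label_pot [([310.9, 218.2], 0.61), ([263.0, 214.9], 0.51)]
side plug_pot [([310.0, 216.9], 0.88)]
side mug [([229.2, 325.5], 0.62)]
side tape [([211.2, 285.4], 0.96), ([271.3, 173.6], 0.75), ([226.6, 327.9], 0.72)]
side seed_tray [([278.9, 329.0], 0.71)]
side bottle_top [([337.8, 297.7], 0.73)]
side bottle_planter [([247.4, 155.9], 0.71)]
side dibber [([192.0, 178.0], 0.6)]
1.65
```

```bash
cat >> h.py <<'E'
def cam(im,tcp=None,trot=None):
    H=im["color"].shape[0]; f=H/2/np.tan(np.radians(im["fov_y"])/2)
    if "hand_eye" in im:
        T=np.eye(4);T[:3,:3]=rpy(trot);T[:3,3]=tcp;T=T@im["hand_eye"];Rm,o=T[:3,:3],T[:3,3]
    else: Rm,o=rpy(im["orientation"]),np.array(im["origin"])
    return dict(f=f,cx=im["cx"],cy=im["cy"],R=Rm,o=o)
def ray(c,uv):
    d=np.array([(uv[0]-c["cx"])/c["f"],-(uv[1]-c["cy"])/c["f"],-1.]);d=c["R"]@d;return d/np.linalg.norm(d)
def proj(c,p):
    q=(np.atleast_2d(p)-c["o"])@c["R"];return np.c_[c["cx"]+c["f"]*q[:,0]/-q[:,2],c["cy"]-c["f"]*q[:,1]/-q[:,2]]
def tri(cs,uvs):
    A=np.zeros((3,3));b=np.zeros(3);
    for c,u in zip(cs,uvs):
        d=ray(c,u);P=np.eye(3)-np.outer(d,d);A+=P;b+=P@c["o"]
    x=np.linalg.solve(A,b);return x,[np.linalg.norm(proj(c,x)[0]-u) for c,u in zip(cs,uvs)]
def atz(c,uv,z):
    d=ray(c,uv);return c["o"]+d*(z-c["o"][2])/d[2]
E
python3 - <<'E'
from h import *
a=get_image("scene");b=get_image("side");ca,cb=cam(a),cam(b)
for n,u,v in [("hinge",(290.3,237.3),(302.7,196.9)),("front",(263.9,197.1),(271.3,175.5)),("grip",(272.5,207),(280,179.2)),("tongue",(257.9,206.3),(270,186.4)),("frame",(255,208.7),(264,197.7)),("trough",(286.7,218.8),(277.2,213.7)),("label",(236.2,233.4),(263,214.9)),("plug",(267.5,257.8),(310,216.9))]:
    x,e=tri([ca,cb],[np.array(u),np.array(v)]);print(n,x.round(1),np.round(e,1))
np.savez("cams.npz")
cv2.imwrite("pics/sc1.png",cv2.resize(a["color"][150:300,200:380],None,fx=4,fy=4,interpolation=cv2.INTER_CUBIC))
cv2.imwrite("pics/si1.png",cv2.resize(b["color"][140:260,220:350],None,fx=5,fy=5,interpolation=cv2.INTER_CUBIC)[:600])
E
```

```text
hinge [673.6 -69.7 133.4] [1.4 1.2]
front [562.6 -37.5 214.9] [0.3 0.3]
grip [594.5 -43.  198.6] [1.1 0.9]
tongue [554.5 -56.8 183.8] [0.3 0.3]
frame [536.8 -42.3 131.6] [0.1 0.1]
trough [611.1  50.5  -9.3] [1.2 1. ]
label [ 521.2 -132.2  116.7] [2.8 2.5]
plug [ 657.4 -167.5  127.1] [2.8 2.4]
```

View pics/sc1.png

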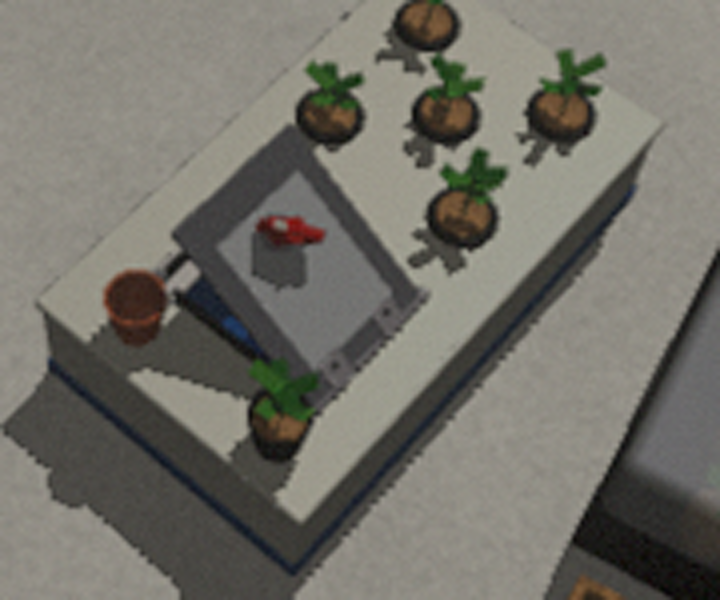

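View pics/si1.png

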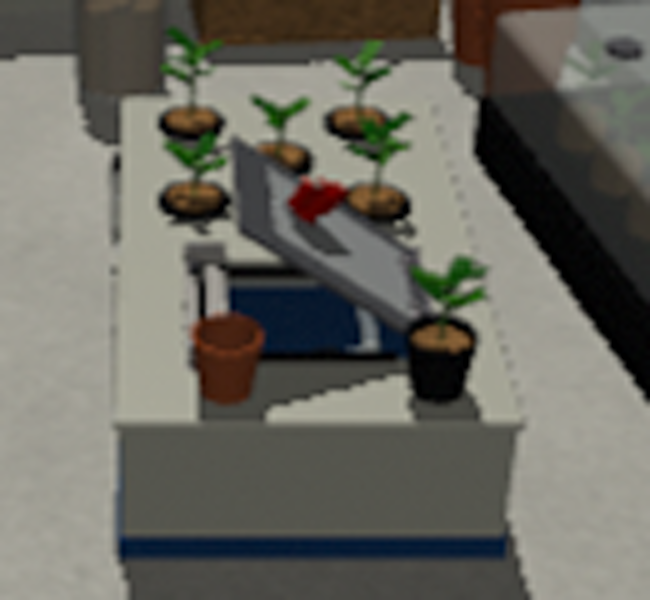

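```bash
cat >> h.py <<'E'
def plan(p0,r0,p1,r1,n,hold=0):
    """rows from commanded pose (p0 mm, rpy or matrix r0) to p1,r1"""
    A=rpy(r0) if np.ndim(r0)==1 else r0; B=rpy(r1) if np.ndim(r1)==1 else r1
    t=A.T@(np.array(p1,float)-p0)/1000; v=R.from_matrix(A.T@B).as_rotvec()
    rows=[[*(t*k/n).round(4).tolist(),*(v*k/n).round(4).tolist()] for k in range(1,n+1)]
    rows+= [rows[-1]]*hold
    print(json.dumps(rows)); return rows
E
python3 - <<'E'
from h import *
s=ctrl.read_state();print(s["clock"],s["eef_pos"],s["tool_rot"])
plan(np.array([183.85,623.47,231.3]),[np.pi,0,1.284],[594,-43,340],[np.pi,0,-.8],16)
E
```

```text
1.75 [183.83218049 623.47891729 231.32263537] [-3.14154770e+00 -2.41252843e-06  1.28403961e+00]
[[-0.0327, 0.0364, -0.0068, -0.0, -0.0, 0.1302], [-0.0654, 0.0727, -0.0136, -0.0, -0.0, 0.2605], [-0.0981, 0.1091, -0.0204, -0.0, -0.0, 0.3908], [-0.1308, 0.1455, -0.0272, -0.0, -0.0, 0.521], [-0.1635, 0.1819, -0.034, -0.0, -0.0, 0.6512], [-0.1962, 0.2182, -0.0408, -0.0, -0.0, 0.7815], [-0.2289, 0.2546, -0.0476, -0.0, -0.0, 0.9118], [-0.2616, 0.291, -0.0543, -0.0, -0.0, 1.042], [-0.2943, 0.3273, -0.0611, -0.0, -0.0, 1.1722], [-0.327, 0.3637, -0.0679, -0.0, -0.0, 1.3025], [-0.3597, 0.4001, -0.0747, -0.0, -0.0, 1.4328], [-0.3924, 0.4364, -0.0815, -0.0, -0.0, 1.563], [-0.4251, 0.4728, -0.0883, -0.0, -0.0, 1.6932], [-0.4578, 0.5092, -0.0951, -0.0, -0.0, 1.8235], [-0.4905, 0.5456, -0.1019, -0.0, -0.0, 1.9538], [-0.5232, 0.5819, -0.1087, -0.0, -0.0, 2.084]]
```

move_arm([
  [[-0.03,0.035,-0.03,0,0,0.13],[-0.065,0.07,-0.06,0,0,0.26],[-0.1,0.11,-0.09,0,0,0.39],[-0.13,0.145,-0.11,0,0,0.52],[-0.165,0.18,-0.11,0,0,0.65],[-0.195,0.22,-0.11,0,0,0.78],[-0.23,0.255,-0.11,0,0,0.91],[-0.26,0.29,-0.11,0,0,1.04],[-0.295,0.325,-0.11,0,0,1.17],[-0.325,0.365,-0.11,0,0,1.3],[-0.36,0.4,-0.11,0,0,1.43],[-0.39,0.435,-0.11,0,0,1.56],[-0.425,0.475,-0.11,0,0,1.7],[-0.46,0.51,-0.11,0,0,1.83],[-0.49,0.545,-0.11,0,0,1.95],[-0.523,0.582,-0.11,0,0,2.084],[-0.523,0.582,-0.11,0,0,2.084],[-0.523,0.582,-0.11,0,0,2.084]],
])

```text
clock: 4.0
eef_pos: [593.8, -42.2, 341.0]
tool_rot: [3.142, 0.001, -0.799]
force: [0.1, 0.1, 0.2]
width: 85.5
```

```bash
cat > look.py <<'E'
import sys
from h import *
def look(tag,things=(),cams=("wrist",)):
    s=ctrl.read_state();print(round(s["clock"],2),s["eef_pos"].round(1),s["tool_rot"].round(3),s["force"].round(1),s["qpos"].round(2),round(s["width"],1))
    out={}
    for n in cams:
        im=get_image(n);cv2.imwrite(f"pics/{n}{tag}.png",im["color"])
        c=cam(im,s["eef_pos"],s["tool_rot"]);out[n]=c
        for t in things:
            r=models.place_of(n,t);print(n,t,[(np.round(d["uv"],1).tolist(),round(d["score"],2)) for d in r[:3]])
    import pickle;pickle.dump(out,open(f"cam{tag}.pkl","wb"))
    return out
if __name__=="__main__": look(sys.argv[1],sys.argv[2].split(",") if len(sys.argv)>2 else (),sys.argv[3].split(",") if len(sys.argv)>3 else ("wrist",))
E
python3 look.py 1 knob_grip,hatch_hinge,hatch_front,tongue_tip,hatch_frame
```

```text
4.0 [593.8 -42.2 341. ] [ 3.142e+00  1.000e-03 -7.990e-01] [0.1 0.1 0.2] [-0.4   0.52  0.7   1.53 -0.35  1.21 -0.44] 85.5
wrist knob_grip [([265.9, 185.9], 0.72)]
wrist hatch_hinge [([330.5, 119.8], 0.7)]
wrist hatch_front [([230.0, 210.7], 0.95)]
wrist tongue_tip []
wrist hatch_frame [([220.1, 89.2], 0.54)]
```

View pics/wrist1.png

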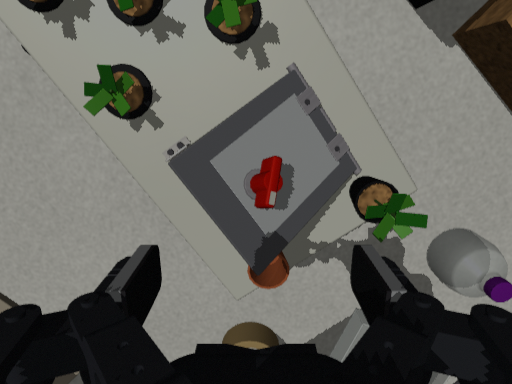

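```bash
python3 - <<'E'
import cv2
im=cv2.imread("pics/wrist1.png");cv2.imwrite("pics/w1c.png",cv2.resize(im[50:290,150:430],None,fx=2.5,fy=2.5,interpolation=cv2.INTER_CUBIC))
cv2.imwrite("pics/w1d.png",cv2.resize(im[140:220,230:310],None,fx=7,fy=7,interpolation=cv2.INTER_CUBIC))
E
```

```text
(no output)
```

View pics/w1c.png

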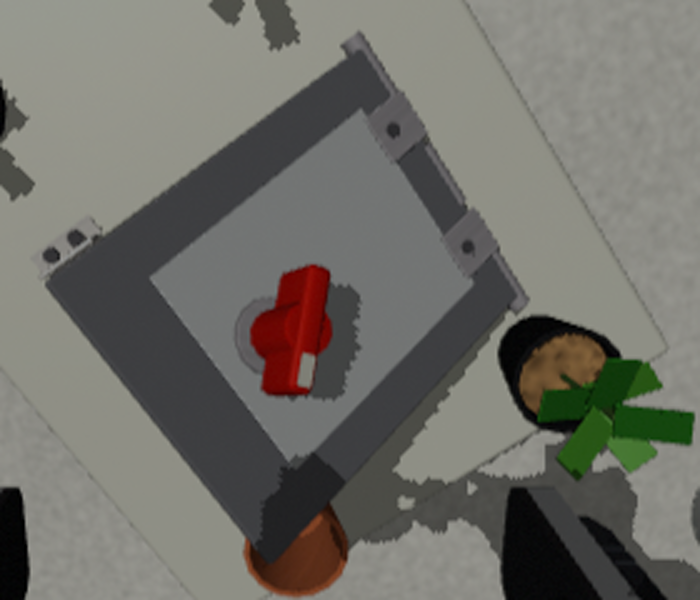

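View pics/w1d.png

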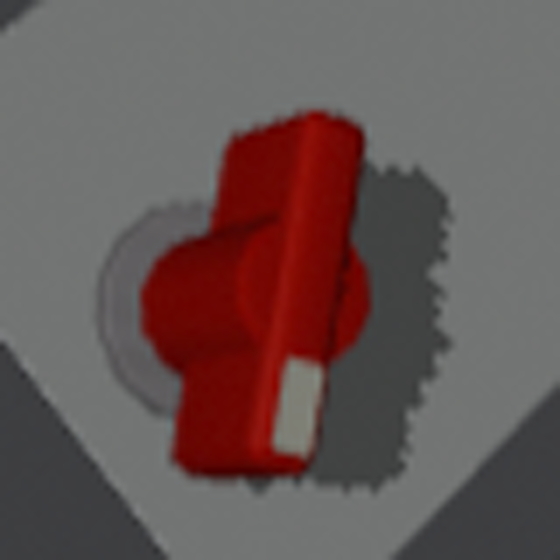

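```bash
cat > fit.py <<'E'
from h import *
import pickle
from scipy.optimize import least_squares
w=pickle.load(open("cam1.pkl","rb"))["wrist"]
a=get_image("scene");b=get_image("side");ca,cb=cam(a),cam(b)
def pts(p):
    x,y,dz,yaw,phi,th,hx=p
    Rt=rpy([0,0,yaw]); o=np.array([x,y,-dz])
    T=lambda q:o+Rt@np.array(q,float)
    Rh=Rt@R.from_euler('y',phi).as_matrix()   # -x goes up with phi>0
    hin=T([hx,-100,124])
    H=lambda q:hin+Rh@np.array(q,float)
    kd=np.array([-np.sin(th),-np.cos(th),0])
    return dict(hinge=hin,front=H([-155,0,5]),grip=H([-116,0,27]),tt=H(np.array([-116,0,-12.5])+37.5*kd),
      c_fl=H([-170,65,5]),c_fr=H([-170,-65,5]),c_br=H([0,-65,5]),c_bl=H([0,65,5]),
      w_w=H(np.array([-116,0,37])+23*kd),w_o=H(np.array([-116,0,37])-23*kd),
      d_fr=T([130,-230,120]),d_nr=T([-130,-230,120]),d_nl=T([-130,230,120]),trough=o,Rh=Rh,n=Rh[:,2])
obs=[(w,"grip",(265.9,185.9),1),(w,"hinge",(330.5,119.8),1),(w,"front",(230,210.7),1),(w,"c_fl",(168.8,164),1.5),(w,"c_fr",(256,275.2),1.5),(w,"c_br",(356,172),.7),(w,"c_bl",(291,71),.7),
 (w,"w_o",(278.1,156.4),2),(w,"w_w",(271.4,205.7),2),(w,"d_fr",(416,188.8),1.5),(w,"d_nr",(239,300),1),
 (ca,"hinge",(290.3,237.3),1),(ca,"front",(263.9,197.1),1),(ca,"grip",(272.5,207),1),
 (cb,"front",(271.3,175.5),1),(cb,"grip",(280,179.2),1),(cb,"hinge",(302.7,196.9),1),
 (ca,"d_nr",(200+40/4,150+303/4),1.5),(ca,"d_fr",(200+302/4,150+520/4),1.5),
 (cb,"d_nr",(220+118/5,140+425/5),1.5),(cb,"d_fr",(220+520/5,140+422/5),1.5)]
def res(p):
    P=pts(p);return np.concatenate([k*(proj(c,P[n])[0]-u) for c,n,u,k in obs]+[[(p[2]-3)/3]])
if __name__=="__main__":
    r=least_squares(res,[611,50,3,0,.65,.8,70],loss="soft_l1")
    print("x,y,dz,yaw,phi,th,hx",r.x.round(3))
    P=pts(r.x)
    for c,n,u,k in obs: print(n,(proj(c,P[n])[0]-u).round(1))
    for n in ["hinge","front","grip","tt"]: print(n,P[n].round(1))
    np.save("fit.npy",r.x)
    J=np.linalg.inv(r.jac.T@r.jac);print(np.sqrt(np.diag(J)).round(3))
E
python3 fit.py
```

```text
x,y,dz,yaw,phi,th,hx [ 6.1491e+02  4.5009e+01  5.8170e+00 -1.8600e-01  6.1300e-01  8.6900e-01
  8.2132e+01]
grip [ 2.8 -3.1]
hinge [-5.8  1.7]
front [-2.1  1.1]
c_fl [-0.3 -0.6]
c_fr [2.4 1. ]
c_br [ 1.6 -4.3]
c_bl [ 4.2 -2.5]
w_o [-0.1 -0.4]
w_w [-0.3  2.4]
d_fr [-0.1 -0.3]
d_nr [-0.  -3.1]
hinge [0.3 1.3]
front [-3.7  1.2]
grip [-0.7  0.9]
front [-1.3  2.4]
grip [ 3.  -0.2]
hinge [1.5 4. ]
d_nr [-0.3 -0.1]
d_fr [-0.9  0.2]
d_nr [ 0.  -1.1]
d_fr [-0.  -0.3]
hinge [677.1 -68.5 118.2]
front [555.4 -45.5 211.5]
grip [599.2 -53.8 207. ]
tt [549.3 -69.  191.2]
[1.438 0.465 1.159 0.005 0.014 0.019 1.833]
```

```bash
cat > fit2.py <<'E'
from fit import *
def run(extra=(),drop=()):
    O=[o for o in obs if o[1] not in drop]+list(extra)
    cams=[];[cams.append(o[0]) for o in O if not any(o[0] is c for c in cams)]
    def sh(c,d): 
        c=dict(c);c["o"]=c["o"]+d[:3];c["R"]=R.from_rotvec(d[3:]).as_matrix()@c["R"];return c
    def rs(p):
        P=pts(p[:7]);D=p[7:].reshape(-1,6);S=[sh(c,d) for c,d in zip(cams,D)]
        out=[]
        for c,n,u,k in O:
            i=[j for j,q in enumerate(cams) if q is c][0];out.append(k*(proj(S[i],P[n])[0]-u)/1.5)
        return np.concatenate(out+[[(p[2]-3)/3],D[:,:3].ravel()/1.2,D[:,3:].ravel()/.004])
    r=least_squares(rs,np.r_[[611,50,3,-.18,.62,.85,80],np.zeros(6*len(cams))],loss="soft_l1")
    P=pts(r.x[:7]);print("x,y,dz,yaw,phi,th,hx",r.x[:7].round(3));print(np.sqrt(np.diag(np.linalg.inv(r.jac.T@r.jac)))[:7].round(3));print(r.x[7:].reshape(-1,6).round(4))
    f=rs(r.x)
    for i,o in enumerate(O): print(o[1],(f[2*i:2*i+2]*1.5/o[3]).round(1),end="; ")
    print()
    for n in ["hinge","front","grip","tt"]: print(n,P[n].round(1))
    np.save("fit.npy",r.x[:7]);return r.x,P
if __name__=="__main__":
    x,P=run(drop=("c_br","c_bl"))
    th=x[5];X=P["Rh"]@[np.cos(th),-np.sin(th),0];Z=-P["n"];Y=np.cross(Z,X);B=np.c_[X,Y,Z]
    s=ctrl.read_state();tgt=P["grip"]+P["n"]*90;print(tgt)
    plan(s["eef_pos"],s["tool_rot"],tgt,B,5)
E
python3 fit2.py
```

```text
x,y,dz,yaw,phi,th,hx [ 6.13845e+02  4.51660e+01  3.79700e+00 -1.81000e-01  5.85000e-01
  8.61000e-01  8.55160e+01]
[2.601 1.738 1.912 0.008 0.017 0.027 2.261]
[[ 0.0245  0.0298  0.1375  0.0004 -0.0006  0.0008]
 [-0.075  -0.0923 -0.0616 -0.0014  0.0007  0.0004]
 [ 0.0504  0.0623  0.0483  0.0006 -0.0002 -0.0008]]
grip [ 3.  -3.1]; hinge [-3.5  0.3]; front [-1.7  0.7]; c_fl [ 0.1 -0.4]; c_fr [2.6 0.1]; w_o [-0.1 -0.4]; w_w [-0.4  2.6]; d_fr [0.3 0.1]; d_nr [ 0.1 -1.6]; hinge [1.8 1.1]; front [-3.2  1.2]; grip [-0.1  0.7]; front [-1.6  3. ]; grip [2.8 0.1]; hinge [2.  3.6]; d_nr [ 0.  -0.6]; d_fr [-0.1 -0.5]; d_nr [-0.3 -1.2]; d_fr [-0.3 -0.7]; 
hinge [679.9 -68.6 120.2]
front [555.5 -45.8 209.9]
grip [599.4 -53.9 206.7]
tt [550.3 -69.7 189.5]
[648.29033786 -62.81189471 281.78879759]
[[0.0105, -0.0049, 0.0119, -0.079, -0.0866, 0.0472], [0.0209, -0.0099, 0.0238, -0.1581, -0.1731, 0.0944], [0.0314, -0.0148, 0.0358, -0.2371, -0.2597, 0.1415], [0.0419, -0.0198, 0.0477, -0.3161, -0.3463, 0.1887], [0.0524, -0.0247, 0.0596, -0.3952, -0.4328, 0.2359]]
```

move_arm([
  [[0.01,-0.005,0.01,-0.08,-0.087,0.047],[0.02,-0.01,0.024,-0.158,-0.173,0.094],[0.031,-0.015,0.036,-0.237,-0.26,0.14],[0.042,-0.02,0.048,-0.316,-0.346,0.189],[0.052,-0.025,0.06,-0.395,-0.433,0.236],[0.052,-0.025,0.06,-0.395,-0.433,0.236]],
])

```text
clock: 5.25
eef_pos: [648.6, -63.0, 277.4]
tool_rot: [2.673, 0.373, -1.133]
force: [-0.3, 0.1, -0.1]
width: 85.7
```

```bash
python3 look.py 2 knob_grip,hatch_hinge,hatch_front,hatch_frame
python3 - <<'E'
import cv2
im=cv2.imread("pics/wrist2.png");cv2.imwrite("pics/w2b.png",cv2.resize(im,None,fx=1.5,fy=1.5,interpolation=cv2.INTER_CUBIC))
E
```

```text
5.25 [648.6 -63.  277.4] [ 2.673  0.373 -1.133] [-0.3  0.1 -0.1] [-0.01  1.01  0.3   0.77 -0.25  1.98 -0.84] 85.7
wrist knob_grip [([246.3, 199.9], 0.95)]
wrist hatch_hinge [([430.7, 160.3], 0.64), ([353.6, 72.3], 0.6)]
wrist hatch_front [([221.1, 223.8], 0.72)]
wrist hatch_frame []
```

View pics/w2b.png

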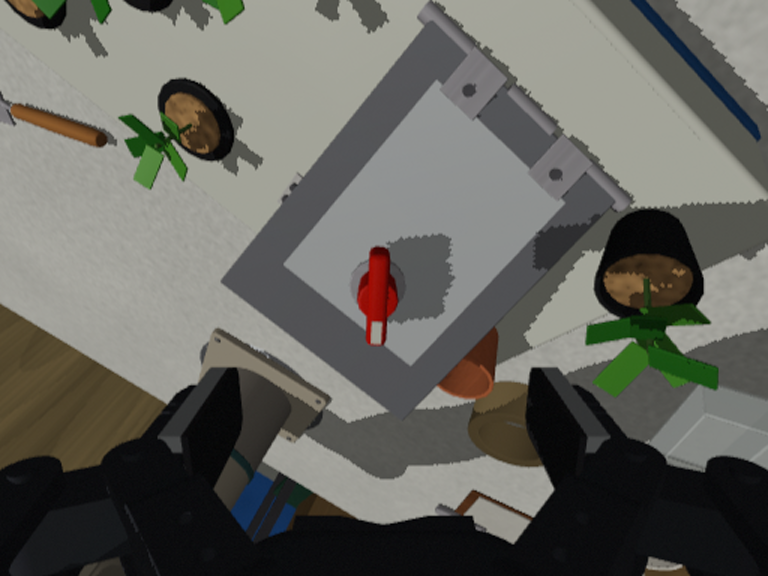

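```bash
python3 - <<'E'
from h import *
im=get_image("wrist");H=np.array(im["hand_eye"]);f=192/np.tan(np.radians(im["fov_y"])/2)
for z in [0,-13,-30]:
  for x in [-42.5,0,42.5]:
    for y in [-11,11]:
      q=np.linalg.inv(H)@[x,y,z,1];print(z,x,y,(1.5*np.array([im["cx"]+f*q[0]/-q[2],im["cy"]-f*q[1]/-q[2]])).round())
s=ctrl.read_state();print(rpy(s["tool_rot"]).round(3))
x=np.load("fit.npy");from fit import pts;P=pts(x);print(P["n"])
import pickle;c=pickle.load(open("cam2.pkl","rb"))["wrist"]
for n in ["grip","hinge","front","c_fl","c_fr","w_w","w_o","d_fr","tt"]: print(n,(proj(c,P[n])[0]*1.5).round())
E
```

```text
0 -42.5 -11 [250. 341.]
0 -42.5 11 [255. 403.]
0 0 -11 [383. 341.]
0 0 11 [383. 403.]
0 42.5 -11 [516. 341.]
0 42.5 11 [511. 402.]
-13 -42.5 -11 [238. 359.]
-13 -42.5 11 [244. 425.]
-13 0 -11 [383. 359.]
-13 0 11 [383. 425.]
-13 42.5 -11 [528. 359.]
-13 42.5 11 [522. 425.]
-30 -42.5 -11 [219. 388.]
-30 -42.5 11 [227. 460.]
-30 0 -11 [383. 388.]
-30 0 11 [383. 460.]
-30 42.5 -11 [546. 387.]
-30 42.5 11 [539. 460.]
[[ 0.398 -0.74  -0.542]
 [-0.844 -0.526  0.099]
 [-0.358  0.418 -0.835]]
[ 0.54281187 -0.09947679  0.83394223]
grip [380. 295.]
hinge [533. 110.]
front [335. 333.]
c_fl [224. 280.]
c_fr [405. 418.]
w_w [380. 346.]
w_o [380. 255.]
d_fr [792. 227.]
tt [381. 334.]
```

```bash
python3 - <<'E'
from h import *
from fit import pts
P=pts(np.load("fit.npy"));s=ctrl.read_state();A=rpy(s["tool_rot"])
print((A.T@(P["grip"]-s["eef_pos"])).round(1), (A.T@(P["hinge"]-s["eef_pos"])).round(1))
E
```

```text
[ 0.5  0.2 90.1] [ 76.1 -87.8 117.2]
```

```bash
python3 look.py 3 knob_grip; python3 - <<'E'
from h import *
from fit import pts
import pickle
P=pts(np.load("fit.npy"));c=pickle.load(open("cam3.pkl","rb"))["wrist"]
for n in ["grip","hinge","front","c_fl","c_fr","w_w","w_o"]: print(n,(proj(c,P[n])[0]).round(1))
im=cv2.imread("pics/wrist3.png");cv2.imwrite("pics/w3b.png",cv2.resize(im[130:290,140:370],None,fx=3,fy=3,interpolation=cv2.INTER_CUBIC))
E
```

```text
5.75 [648.3 -62.2 282. ] [ 2.677  0.367 -1.13 ] [ 0.7 -0.8  0.5] [-0.01  1.    0.31  0.77 -0.25  1.98 -0.84] 85.4
wrist knob_grip [([251.6, 196.9], 0.65)]
grip [256.1 193.3]
hinge [355.9  71.3]
front [226.  218.9]
c_fl [152.7 183.8]
c_fr [271.9 274.9]
w_w [256.2 226.8]
w_o [256.1 166.4]
```

View pics/w3b.png

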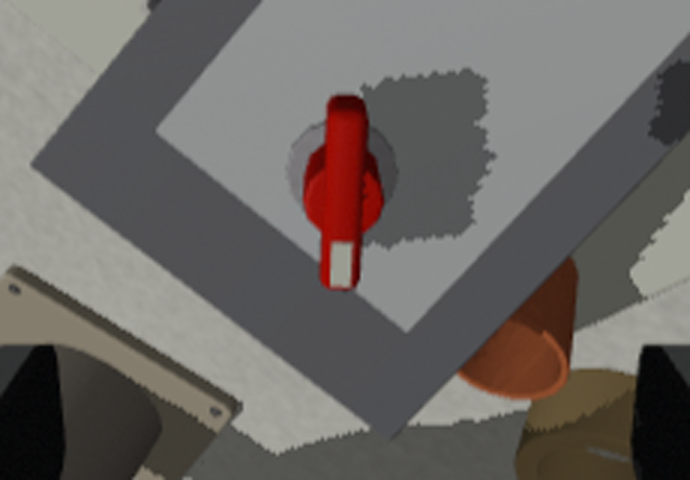

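move_arm([
  [[-0.001,0,0.02,0,0,0],[-0.001,0,0.04,0,0,0],[-0.001,0,0.06,0,0,0],[-0.001,0,0.075,0,0,0],[-0.001,0,0.075,0,0,0],[-0.001,0,0.075,0,0,0],[-0.001,0,0.075,0,0,0]],
])

```text
clock: 6.82
eef_pos: [607.8, -54.6, 219.6]
tool_rot: [2.678, 0.367, -1.131]
force: [0.0, 0.6, 0.1]
width: 85.5
```

```bash
python3 look.py 4; python3 - <<'E'
from h import *
from fit import pts
P=pts(np.load("fit.npy"));s=ctrl.read_state();A=rpy(s["tool_rot"])
print((A.T@(P["grip"]-s["eef_pos"])).round(1),A[:,2]+P["n"])
E
```

```text
6.83 [607.8 -54.6 219.6] [ 2.678  0.367 -1.131] [0.  0.6 0.1] [-0.05  0.96  0.31  1.05 -0.24  1.75 -0.81] 85.5
[ 0.8  0.4 14.9] [ 0.00056109  0.00033308 -0.00032516]
```

View pics/wrist4.png

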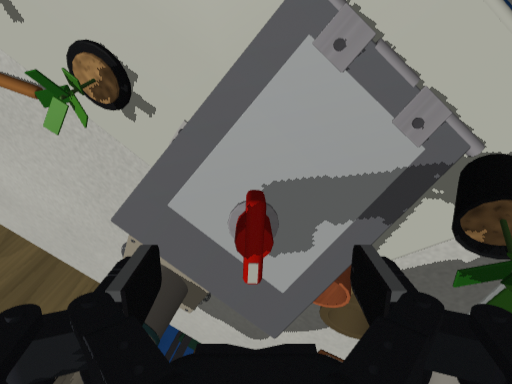

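move_arm([
  [[0,0,0.015,0,0,0],[0,0,0.03,0,0,0],[0,0,0.03,0,0,0],[0,0,0.03,0,0,0],[0,0,0.03,0,0,0]],
])

```text
clock: 7.6
eef_pos: [591.5, -51.6, 194.6]
tool_rot: [2.677, 0.367, -1.131]
force: [-0.5, -0.2, 0.7]
width: 85.4
```

```bash
python3 look.py 5; python3 - <<'E'
from h import *
from fit import pts
import pickle
P=pts(np.load("fit.npy"));c=pickle.load(open("cam5.pkl","rb"))["wrist"]
for n in ["grip","c_fl","c_fr","w_w","w_o"]: print(n,(proj(c,P[n])[0]).round(1))
E
```

```text
7.6 [591.5 -51.6 194.6] [ 2.677  0.367 -1.131] [-0.5 -0.2  0.7] [-0.06  0.95  0.3   1.14 -0.24  1.67 -0.8 ] 85.4
grip [256.9 264.5]
c_fl [ 90.6 240.3]
c_fr [281.  372.5]
w_w [257.1 323.2]
w_o [257.  225.5]
```

View pics/wrist5.png

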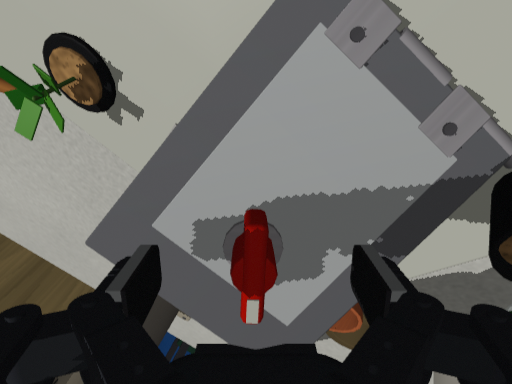

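move_arm([
  [[0,0,0,0,0,0],[0,0,0,0,0,0],[0,0,0,0,0,0],[0,0,0,0,0,0],[0,0,0,0,0,0],[0,0,0,0,0,0]],
], jaw=0)

```text
clock: 8.5
eef_pos: [590.3, -50.7, 194.3]
tool_rot: [2.675, 0.37, -1.132]
force: [-2.5, 1.7, 1.9]
width: 8.2
```

```bash
python3 look.py 6; python3 -c "
from h import *
s=ctrl.read_state();print(s['torque'],s['force'],s['width'],s['clock'])"
```

```text
8.5 [590.3 -50.7 194.3] [ 2.675  0.37  -1.132] [-2.5  1.7  1.9] [-0.06  0.95  0.3   1.14 -0.24  1.67 -0.8 ] 8.2
[ 0.52972478  0.25096255 -0.45198819] [-1.44458132  1.90321979  1.12813278] 9.012461321792252 8.55
```

View pics/wrist6.png

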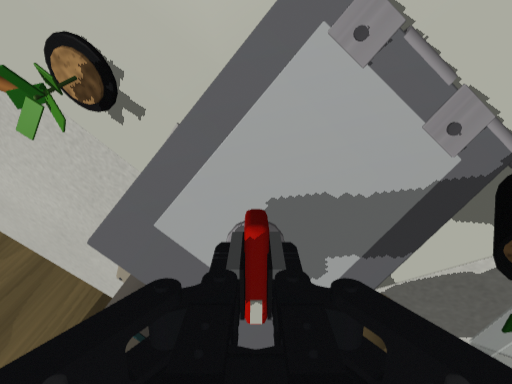

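move_arm([
  [[0,0,0,0,0,-0.1],[0,0,0,0,0,-0.2],[0,0,0,0,0,-0.3],[0,0,0,0,0,-0.4],[0,0,0,0,0,-0.5],[0,0,0,0,0,-0.6],[0,0,0,0,0,-0.7],[0,0,0,0,0,-0.7],[0,0,0,0,0,-0.7]],
])

```text
clock: 9.68
eef_pos: [590.1, -50.5, 194.1]
tool_rot: [3.036, 0.579, -0.376]
force: [-3.9, 3.2, 0.2]
width: 8.8
```

```bash
python3 look.py 7 knob_grip wrist,side; python3 -c "
from h import *
s=ctrl.read_state();print(s['torque'],s['force'],s['width'],s['clock'])
im=cv2.imread('pics/side7.png');cv2.imwrite('pics/s7.png',cv2.resize(im[60:260,180:380],None,fx=3,fy=3,interpolation=cv2.INTER_CUBIC))"
```

```text
9.68 [590.1 -50.5 194.1] [ 3.036  0.579 -0.376] [-3.9  3.2  0.2] [ 0.03  0.94  0.1   1.14 -0.12  1.66 -0.2 ] 8.8
wrist knob_grip [([251.8, 268.1], 0.87), ([368.5, 38.6], 0.73)]
side knob_grip [([194.1, 175.5], 0.63), ([285.6, 178.6], 0.43)]
[ 0.94687788  0.5436596  -0.46404944] [-3.95395744  3.04875649  0.63741428] 8.983766864697515 9.875
```

View pics/wrist7.png

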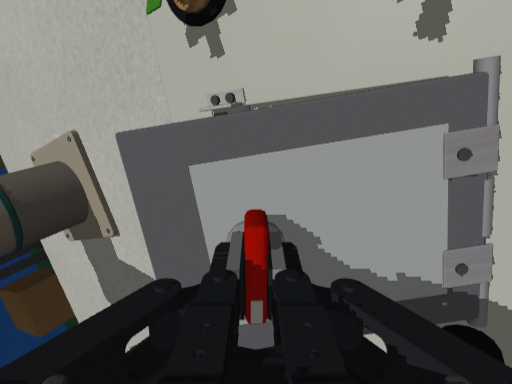

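View pics/s7.png

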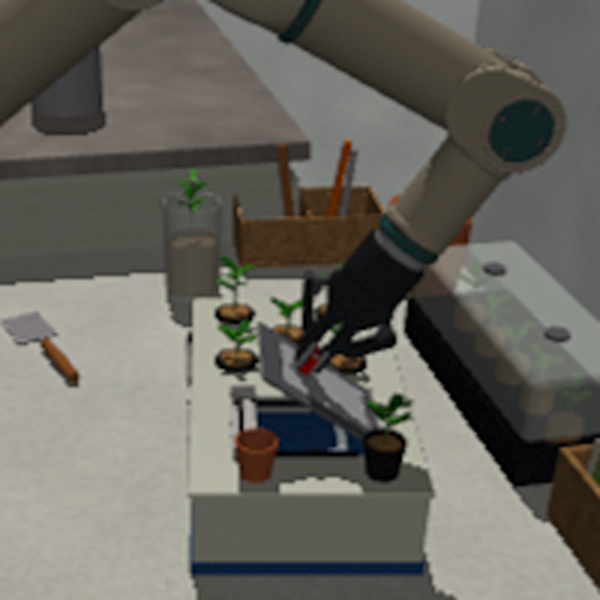

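```bash
cat > swing.py <<'E'
import sys
from h import *
from fit import pts
def swing(dphi,n,off=(0,0,0)):
    x=np.load("fit.npy");P=pts(x);s=ctrl.read_state();A=rpy(s["tool_rot"]);p=s["eef_pos"]
    ax=rpy([0,0,x[3]])[:,1]
    q=A.T@(P["grip"]-p)
    print("clock",round(s["clock"],2),"F tool",(A.T@s["force"]).round(1),"T tool",(A.T@s["torque"]).round(2))
    for k in range(1,n+1):
        M=R.from_rotvec(ax*dphi*k/n).as_matrix()
        t=A.T@(P["hinge"]+M@(p-P["hinge"])-p+np.array(off)*min(1,k/2))/1000;v=R.from_matrix(A.T@M@A).as_rotvec()
        print([*t.round(4).tolist(),*v.round(3).tolist()])
if __name__=="__main__": swing(float(sys.argv[1]),int(sys.argv[2]),json.loads(sys.argv[3]) if len(sys.argv)>3 else (0,0,0))
E
python3 swing.py -0.285 7 "[-1.2,1,0]"
```

```text
clock 9.97 F tool [-5.  -1.6  2.7] T tool [ 0.84 -0.77 -0.12]
[-0.001, -0.0002, 0.0052, 0.007, 0.04, -0.0]
[-0.0017, -0.0005, 0.0103, 0.013, 0.08, -0.0]
[-0.0017, -0.0005, 0.0151, 0.02, 0.121, -0.0]
[-0.0014, -0.0005, 0.0199, 0.026, 0.161, -0.0]
[-0.001, -0.0006, 0.0247, 0.033, 0.201, -0.0]
[-0.0004, -0.0007, 0.0294, 0.04, 0.241, -0.0]
[0.0005, -0.0008, 0.0341, 0.046, 0.281, -0.0]
```

move_arm([
  [[-0.001,-0.0002,0.005,0.007,0.04,0],[-0.0017,-0.0005,0.01,0.013,0.08,0],[-0.0017,-0.0005,0.015,0.02,0.12,0],[-0.0014,-0.0005,0.02,0.026,0.16,0],[-0.001,-0.0006,0.0247,0.033,0.2,0],[-0.0004,-0.0007,0.0294,0.04,0.24,0],[0.0005,-0.0008,0.034,0.046,0.28,0],[0.0005,-0.0008,0.034,0.046,0.28,0],[0.0005,-0.0008,0.034,0.046,0.28,0]],
])

```text
clock: 11.1
eef_pos: [572.7, -47.2, 165.1]
tool_rot: [3.092, 0.299, -0.351]
force: [-3.3, 2.4, -2.4]
width: 8.9
```

```bash
python3 look.py 8 knob_grip wrist,side; python3 swing.py -0.1 3; python3 -c "
from h import *
im=cv2.imread('pics/side8.png');cv2.imwrite('pics/s8.png',cv2.resize(im[60:260,180:380],None,fx=3,fy=3,interpolation=cv2.INTER_CUBIC))"
```

```text
11.1 [572.7 -47.2 165.1] [ 3.092  0.299 -0.351] [-3.3  2.4 -2.4] [-0.    0.76  0.11  1.51 -0.11  1.18 -0.2 ] 8.9
wrist knob_grip [([252.6, 267.8], 0.66)]
side knob_grip [([278.3, 326.2], 0.73), ([274.7, 185.5], 0.46)]
clock 11.4 F tool [-3.8 -0.8  3.4] T tool [ 0.72 -0.74 -0.04]
[-0.0003, 0.0, 0.0039, 0.005, 0.033, -0.0]
[-0.0004, 0.0001, 0.0079, 0.011, 0.066, -0.0]
[-0.0004, 0.0001, 0.0118, 0.016, 0.099, -0.0]
```

View pics/s8.png

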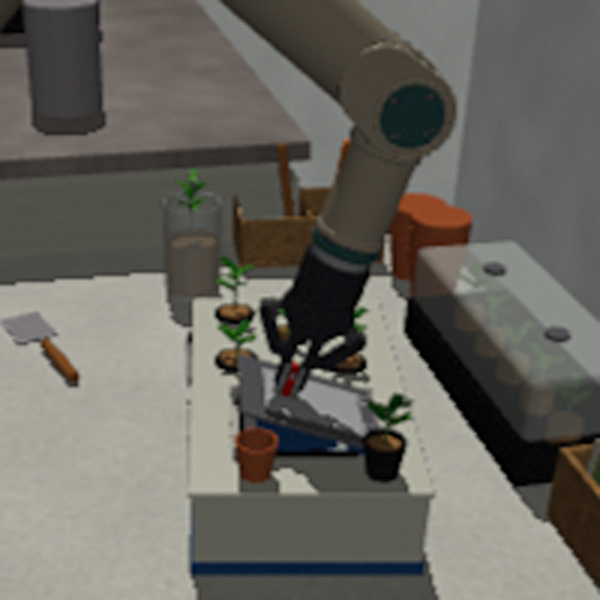

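View pics/wrist8.png

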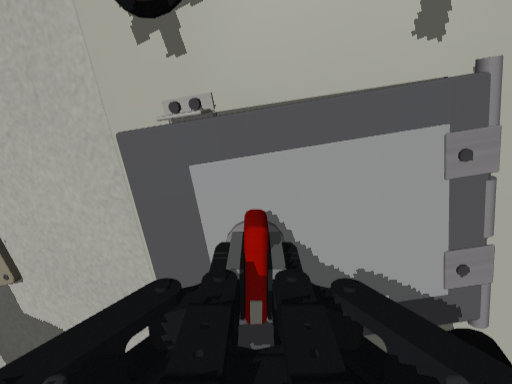

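```bash
python3 swing.py -0.18 6
```

```text
clock 11.5 F tool [-3.7 -1.7  5.5] T tool [ 0.76 -0.7   0.01]
[-0.0003, 0.0, 0.0035, 0.005, 0.03, -0.0]
[-0.0004, 0.0001, 0.0071, 0.01, 0.059, -0.0]
[-0.0004, 0.0001, 0.0106, 0.015, 0.089, -0.0]
[-0.0004, 0.0001, 0.0142, 0.019, 0.118, -0.0]
[-0.0002, 0.0, 0.0177, 0.024, 0.148, -0.0]
[0.0001, 0.0, 0.0213, 0.029, 0.178, -0.0]
```

move_arm([
  [[-0.0003,0,0.0035,0.005,0.03,0],[-0.0004,0,0.007,0.01,0.06,0],[-0.0004,0,0.0106,0.015,0.09,0],[-0.0004,0,0.0142,0.019,0.118,0],[-0.0002,0,0.0177,0.024,0.148,0],[0,0,0.021,0.029,0.178,0],[0,0,0.021,0.029,0.178,0],[0,0,0.021,0.029,0.178,0],[0,0,0.021,0.029,0.178,0]],
])

```text
clock: 12.62
eef_pos: [566.4, -46.1, 145.4]
tool_rot: [3.122, 0.121, -0.344]
force: [-5.8, 2.3, -1.6]
width: 8.9
```

```bash
python3 look.py 9 ; python3 swing.py -0.06 6
```

```text
12.62 [566.4 -46.1 145.4] [ 3.122  0.121 -0.344] [-5.8  2.3 -1.6] [-0.02  0.68  0.11  1.72 -0.11  0.87 -0.2 ] 8.9
clock 12.78 F tool [-5.5 -2.1  1.3] T tool [ 0.72 -1.27 -0.02]
[-0.0001, 0.0, 0.0012, 0.002, 0.01, -0.0]
[-0.0002, 0.0, 0.0024, 0.003, 0.02, -0.0]
[-0.0003, 0.0, 0.0035, 0.005, 0.03, -0.0]
[-0.0003, 0.0001, 0.0047, 0.006, 0.039, -0.0]
[-0.0004, 0.0001, 0.0059, 0.008, 0.049, -0.0]
[-0.0004, 0.0001, 0.0071, 0.01, 0.059, -0.0]
```

View pics/wrist9.png

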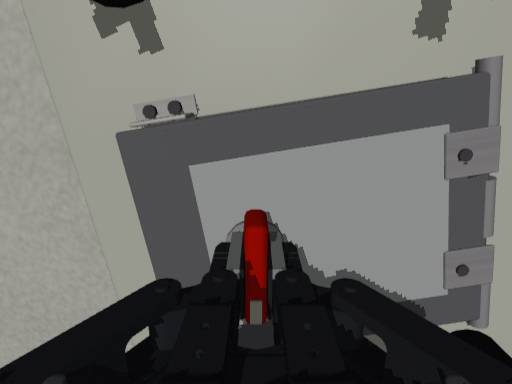

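move_arm([
  [[-0.0005,0,0.0012,0.0015,0.01,0],[-0.001,0,0.0024,0.003,0.02,0],[-0.001,0,0.0036,0.005,0.03,0],[-0.001,0,0.0036,0.005,0.03,0],[-0.001,0,0.0036,0.005,0.03,0]],
])

```text
clock: 13.4
eef_pos: [565.7, -45.9, 141.9]
tool_rot: [3.128, 0.089, -0.344]
force: [-3.8, 2.4, -2.4]
width: 8.8
```

```bash
cat > f.py <<'E'
from h import *
from fit import pts
x=np.load("fit.npy");P=pts(x);s=ctrl.read_state();A=rpy(s["tool_rot"]);Rt=rpy([0,0,x[3]])
d=Rt.T@(s["eef_pos"]-P["hinge"])
print(round(s["clock"],2),"F tool",(A.T@s["force"]).round(1),"T tool",(A.T@s["torque"]).round(2),"TCP in hinge frame",d.round(1),"phi_pos",round(np.arctan2(d[2],-d[0]),3), "toolpitch",round(np.arctan2(-(Rt.T@A)[0,2],-(Rt.T@A)[2,2]),3),"yaw x",round(np.arctan2(*(Rt.T@A)[[1,0],0]),3), "w",round(s["width"],1))
E
python3 f.py
```

```text
13.5 F tool [-3.5 -0.9  1.9] T tool [ 0.56 -0.95 -0.07] TCP in hinge frame [-116.5    1.7   21.6] phi_pos 0.184 toolpitch 0.09 yaw x -0.163 w 8.6
```

move_arm([
  [[0,0,0.0009,0.001,0.0075,0],[-0.0003,0,0.0018,0.0025,0.015,0],[-0.0003,0,0.0018,0.0025,0.015,0]],
])

```text
clock: 13.88
eef_pos: [565.3, -45.8, 140.1]
tool_rot: [3.13, 0.073, -0.344]
force: [-2.2, 1.9, -3.0]
width: 8.9
```

```bash
python3 f.py
```

```text
13.97 F tool [-2.6 -0.3  2.8] T tool [ 0.51 -0.76 -0.06] TCP in hinge frame [-116.8    1.7   19.9] phi_pos 0.169 toolpitch 0.074 yaw x -0.162 w 9.0
```

move_arm([
  [[0,0,0.0009,0.001,0.0075,0],[-0.0003,0,0.0018,0.0025,0.015,0],[-0.0003,0,0.0018,0.0025,0.015,0]],
])

```text
clock: 14.35
eef_pos: [565.0, -45.8, 138.4]
tool_rot: [3.133, 0.058, -0.344]
force: [-1.0, 1.2, -2.5]
width: 9.0
```

```bash
python3 f.py
```

```text
14.45 F tool [-1.2 -0.2  2.1] T tool [ 0.51 -0.56 -0.09] TCP in hinge frame [-117.1    1.8   18.2] phi_pos 0.154 toolpitch 0.059 yaw x -0.162 w 8.9
```

move_arm([
  [[0,0,0.0009,0.001,0.0075,0],[0,0,0.0018,0.0025,0.015,0],[0,0,0.0018,0.0025,0.015,0]],
])

```text
clock: 14.82
eef_pos: [564.7, -45.7, 136.5]
tool_rot: [3.135, 0.043, -0.343]
force: [-1.7, 0.9, -3.0]
width: 9.2
```

```bash
python3 f.py
```

```text
14.93 F tool [-1.7 -0.2  1.9] T tool [ 0.31 -0.45 -0.07] TCP in hinge frame [-117.4    1.8   16.3] phi_pos 0.138 toolpitch 0.044 yaw x -0.162 w 8.9
```

move_arm([
  [[0,0,0.0009,0.001,0.0075,0],[0,0,0.0018,0.0025,0.015,0],[0,0,0.0018,0.0025,0.015,0]],
])

```text
clock: 15.3
eef_pos: [564.5, -45.7, 134.7]
tool_rot: [3.138, 0.029, -0.343]
force: [-1.3, 0.8, -2.8]
width: 9.0
```

```bash
python3 f.py
```

```text
15.4 F tool [-1.4  0.8  2.5] T tool [ 0.29 -0.53 -0.08] TCP in hinge frame [-117.7    1.8   14.5] phi_pos 0.123 toolpitch 0.029 yaw x -0.162 w 9.0
```

move_arm([
  [[0,0,0.0009,0.001,0.0075,0],[0,0,0.0018,0.0025,0.015,0],[0,0,0.0018,0.0025,0.015,0]],
])

```text
clock: 15.78
eef_pos: [564.3, -45.6, 132.9]
tool_rot: [3.14, 0.014, -0.343]
force: [-1.9, 0.2, -1.0]
width: 9.3
```

```bash
python3 f.py
```

```text
15.88 F tool [-3.   1.   1.8] T tool [ 0.19 -0.61 -0.04] TCP in hinge frame [-117.9    1.8   12.6] phi_pos 0.107 toolpitch 0.015 yaw x -0.162 w 8.6
```

move_arm([
  [[0,0,0.0012,0.0016,0.01,0],[0,0,0.0012,0.0016,0.01,0],[0,0,0.0012,0.0016,0.01,0]],
])

```text
clock: 16.25
eef_pos: [564.2, -45.6, 131.8]
tool_rot: [-3.142, 0.005, -0.343]
force: [-3.5, -0.6, -0.0]
width: 8.9
```

```bash
python3 f.py
```

```text
16.35 F tool [-3.4  1.3 -1.2] T tool [ 0.06 -1.01 -0.08] TCP in hinge frame [-117.9    1.8   11.6] phi_pos 0.098 toolpitch 0.005 yaw x -0.162 w 8.7
```

move_arm([
  [[0,0,0.0012,0.0016,0.01,0],[0,0,0.0012,0.0016,0.01,0],[0,0,0.0012,0.0016,0.01,0]],
])

```text
clock: 16.73
eef_pos: [564.1, -45.5, 130.6]
tool_rot: [-3.14, -0.005, -0.343]
force: [-3.9, -0.2, 3.4]
width: 8.6
```

```bash
python3 f.py
```

```text
16.82 F tool [-4.4  1.8 -2.8] T tool [-0.03 -1.27 -0.05] TCP in hinge frame [-118.1    1.8   10.4] phi_pos 0.088 toolpitch -0.005 yaw x -0.162 w 8.9
```

move_arm([
  [[0,0,0.0012,0.0016,0.01,0],[0,0,0.0012,0.0016,0.01,0],[0,0,0.0012,0.0016,0.01,0]],
])

```text
clock: 17.2
eef_pos: [564.0, -45.5, 129.5]
tool_rot: [-3.138, -0.015, -0.343]
force: [-5.6, 0.1, 4.4]
width: 9.2
```

```bash
python3 f.py
```

```text
17.3 F tool [-4.6  2.5 -4.7] T tool [-0.06 -1.35 -0.07] TCP in hinge frame [-118.2    1.8    9.3] phi_pos 0.078 toolpitch -0.015 yaw x -0.162 w 8.9
```

move_arm([
  [[-0.0008,-0.0004,0.0008,0.001,0.0067,0],[-0.0008,-0.0004,0.0008,0.001,0.0067,0],[-0.0008,-0.0004,0.0008,0.001,0.0067,0]],
])

```text
clock: 17.68
eef_pos: [564.0, -45.5, 129.0]
tool_rot: [-3.138, -0.023, -0.344]
force: [-4.5, -0.8, 5.1]
width: 9.1
```

```bash
python3 f.py
```

```text
17.77 F tool [-2.5  3.1 -5.8] T tool [-0.29 -1.24 -0.09] TCP in hinge frame [-118.2    1.9    8.8] phi_pos 0.074 toolpitch -0.023 yaw x -0.162 w 8.9
```

move_arm([
  [[-0.0004,0,0.0008,0.001,0.0067,0],[-0.0004,0,0.0008,0.001,0.0067,0],[-0.0004,0,0.0008,0.001,0.0067,0]],
])

```text
clock: 18.15
eef_pos: [564.0, -45.5, 128.7]
tool_rot: [-3.136, -0.031, -0.344]
force: [-5.0, -1.3, 10.1]
width: 9.0
```

```bash
python3 f.py
```

```text
18.25 F tool [-3.   3.2 -9.5] T tool [-0.38 -1.31 -0.09] TCP in hinge frame [-118.2    1.9    8.4] phi_pos 0.071 toolpitch -0.031 yaw x -0.163 w 9.1
```

move_arm([
  [[-0.0003,0,0.0006,0,0,0],[-0.0003,0,0.0006,0,0,0],[-0.0003,0,0.0006,0,0,0]],
])

```text
clock: 18.62
eef_pos: [564.0, -45.5, 128.6]
tool_rot: [-3.136, -0.031, -0.344]
force: [-5.7, -0.7, 13.0]
width: 9.1
```

```bash
python3 f.py
```

```text
18.73 F tool [ -3.9   3.5 -12.5] T tool [-0.38 -1.53 -0.08] TCP in hinge frame [-118.2    1.9    8.4] phi_pos 0.071 toolpitch -0.032 yaw x -0.163 w 8.5
```

move_arm([
  [[0,0,0,0,0,0.08],[0,0,0,0,0,0.16],[0,0,0,0,0,0.24],[0,0,0,0,0,0.32],[0,0,0,0,0,0.38]],
])

```text
clock: 19.35
eef_pos: [564.1, -45.6, 128.6]
tool_rot: [-3.125, -0.027, -0.726]
force: [-5.8, -1.2, 12.4]
width: 9.0
```

```bash
python3 f.py
```

```text
19.45 F tool [ -3.5   4.7 -14.1] T tool [-0.97 -1.14  0.06] TCP in hinge frame [-118.1    1.8    8.4] phi_pos 0.071 toolpitch -0.032 yaw x -0.544 w 9.0
```

move_arm([
  [[0,0,0,0,0,0.05],[0,0,0,0,0,0.1],[0,0,0,0,0,0.15]],
])

```text
clock: 19.82
eef_pos: [564.1, -45.6, 128.6]
tool_rot: [-3.121, -0.024, -0.875]
force: [-6.5, -1.7, 12.6]
width: 9.0
```

```bash
python3 f.py
```

```text
19.93 F tool [ -3.    6.  -13.4] T tool [-1.14 -0.91  0.11] TCP in hinge frame [-118.1    1.8    8.4] phi_pos 0.071 toolpitch -0.032 yaw x -0.694 w 9.0
```

move_arm([
  [[0,0,0,0,0,0.06],[0,0,0,0,0,0.12],[0,0,0,0,0,0.18]],
])

```text
clock: 20.3
eef_pos: [564.1, -45.6, 128.6]
tool_rot: [-3.117, -0.02, -1.055]
force: [-6.4, -1.5, 13.1]
width: 8.7
```

```bash
python3 f.py
```

```text
20.4 F tool [ -1.5   6.  -13.8] T tool [-1.21 -0.64  0.13] TCP in hinge frame [-118.1    1.7    8.4] phi_pos 0.071 toolpitch -0.032 yaw x -0.874 w 9.1
```

move_arm([
  [[0,0,0,0,0,0.1],[0,0,0,0,0,0.2],[0,0,0,0,0,0.3],[0,0,0,0,0,0.4],[0,0,0,0,0,0.5],[0,0,0,0,0,0.6],[0,0,0,0,0,0.6]],
])

```text
clock: 21.28
eef_pos: [564.1, -45.7, 128.6]
tool_rot: [-3.11, -0.004, -1.654]
force: [-7.1, 0.7, 12.8]
width: 9.3
```

```bash
python3 f.py
```

```text
21.38 F tool [  1.2   6.6 -12.7] T tool [-1.39  0.37  0.2 ] TCP in hinge frame [-118.1    1.6    8.4] phi_pos 0.071 toolpitch -0.032 yaw x -1.472 w 9.3
```

move_arm([
  [[0,0,0,0,0,0.05],[0,0,0,0,0,0.1],[0,0,0,0,0,0.1]],
])

```text
clock: 21.75
eef_pos: [564.0, -45.8, 128.6]
tool_rot: [-3.109, -0.0, -1.753]
force: [-6.5, -0.7, 14.0]
width: 8.8
```

```bash
python3 f.py; python3 look.py 10; python3 -c "
from h import *
im=cv2.imread('pics/wrist10.png');cv2.imwrite('pics/w10.png',cv2.resize(im,None,fx=1.5,fy=1.5,interpolation=cv2.INTER_CUBIC))"
```

```text
21.85 F tool [  2.1   6.6 -12.6] T tool [-1.43  0.59  0.06] TCP in hinge frame [-118.1    1.6    8.4] phi_pos 0.071 toolpitch -0.032 yaw x -1.572 w 8.8
21.85 [564.  -45.8 128.6] [-3.109 -0.    -1.753] [-7.3 -0.8 12.4] [-0.29  0.69  0.51  1.89 -0.52  0.66 -1.22] 8.8
```

View pics/w10.png

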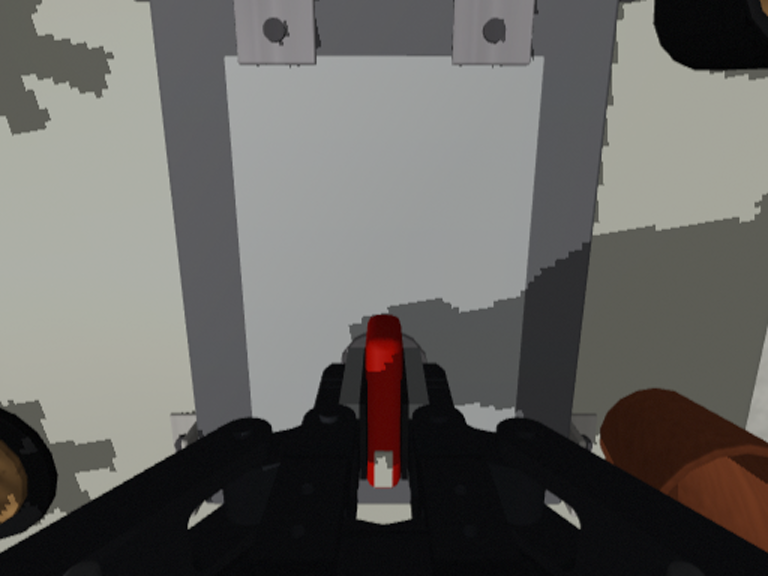

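move_arm([
  [[0,0.001,-0.0015,0,0,0],[0,0.002,-0.0025,0,0,0],[0,0.002,-0.0025,0,0,0]],
])

```text
clock: 22.28
eef_pos: [563.9, -45.7, 129.7]
tool_rot: [-3.106, -0.002, -1.753]
force: [3.3, -2.9, -3.5]
width: 9.1
```

```bash
python3 f.py
```

```text
22.38 F tool [ 3.5 -4.2  3.7] T tool [0.58 0.75 0.09] TCP in hinge frame [-118.2    1.6    9.5] phi_pos 0.08 toolpitch -0.036 yaw x -1.572 w 8.8
```

move_arm([
  [[0,0,0,0,0,0],[0,0,0,0,0,0],[0,0,0,0,0,0]],
], jaw=0.3)

```text
clock: 22.75
eef_pos: [561.3, -43.8, 129.6]
tool_rot: [-3.112, 0.001, -1.753]
force: [0.4, -1.2, -0.5]
width: 25.9
```

```bash
python3 f.py; python3 look.py 11
```

```text
22.85 F tool [-0.4  0.   1. ] T tool [-0.03  0.02 -0.03] TCP in hinge frame [-121.2    2.8    9.4] phi_pos 0.077 toolpitch -0.03 yaw x -1.572 w 26.0
22.85 [561.3 -44.  129.6] [-3.112e+00  1.000e-03 -1.753e+00] [ 0.1  0.4 -1. ] [-0.3   0.68  0.51  1.9  -0.52  0.66 -1.22] 26.0
```

View pics/wrist11.png

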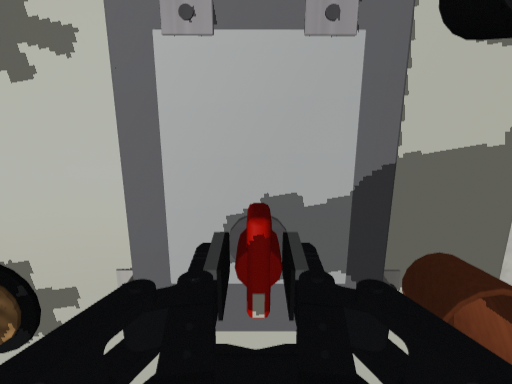

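Released; the wing stays square to the hinge. Now retreat along the tool axis.

move_arm([
  [[0,0,-0.015,0,0,0],[0,0,-0.035,0,0,0],[0,0,-0.06,0,0,0],[0,0,-0.1,0,0,0],[0,0,-0.15,0,0,0],[0,0,-0.18,0,0,0],[0,0,-0.18,0,0,0],[0,0,-0.18,0,0,0],[0,0,-0.18,0,0,0],[0,0,-0.18,0,0,0]],
])

```text
clock: 24.15
eef_pos: [555.5, -43.4, 308.6]
tool_rot: [-3.114, 0.0, -1.753]
force: [-0.7, 0.2, 0.5]
width: 25.9
```

```bash
python3 f.py; python3 look.py 12 hatch_front,knob_grip,hatch_hinge wrist,side; python3 -c "
from h import *
im=cv2.imread('pics/side12.png');cv2.imwrite('pics/s12.png',cv2.resize(im[60:260,180:380],None,fx=3,fy=3,interpolation=cv2.INTER_CUBIC))"
```

```text
24.25 F tool [ 0.6 -0.1  0.4] T tool [-0.03 -0.01  0.  ] TCP in hinge frame [-126.7    2.3  188.7] phi_pos 0.979 toolpitch -0.029 yaw x -1.572 w 25.4
24.25 [555.7 -43.5 308.9] [-3.113  0.    -1.753] [ 0.  -0.6 -0.4] [-0.42  0.47  0.68  1.71 -0.33  1.05 -1.39] 25.4
wrist hatch_front [([257.6, 198.6], 0.76)]
wrist knob_grip [([256.3, 170.6], 0.74), ([436.3, 271.3], 0.53)]
wrist hatch_hinge [([257.5, 44.1], 0.9)]
side hatch_front [([262.1, 196.5], 0.88)]
side knob_grip [([263.9, 200.1], 0.49), ([271.8, 195.5], 0.42)]
side hatch_hinge [([305.1, 198.3], 0.74), ([262.3, 196.6], 0.38)]
```

View pics/wrist12.png

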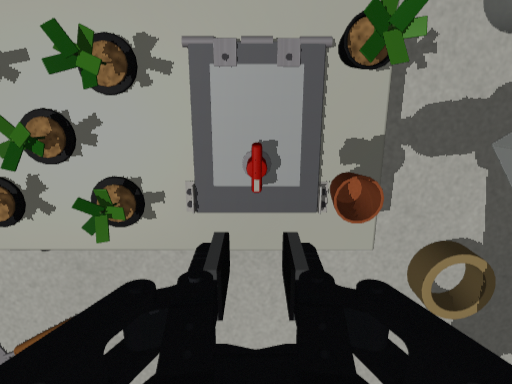

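View pics/s12.png

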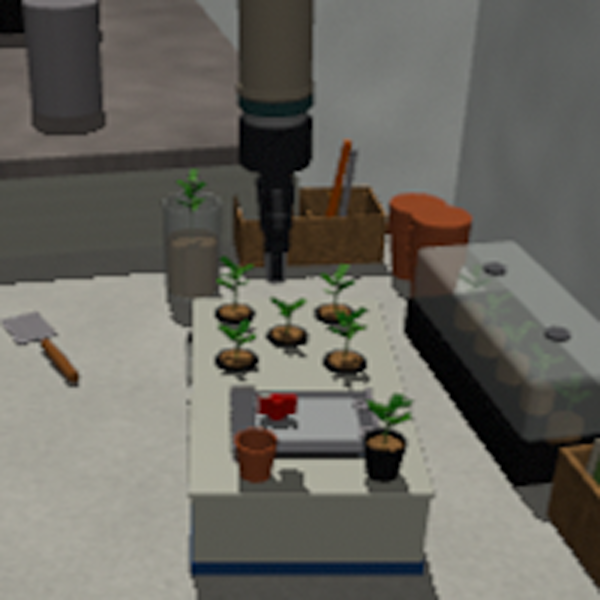

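```bash
python3 -c "
from cell import job
print(job.finish_job())"
```

```text
the job is handed in; nothing more can be done
None
```

The hatch is closed and latched, and I handed the job in at about 24 s, with no contact forces left on the arm.

- **Knob turned back:** With the hatch still open at about 0.59 rad, I pinched the wing and turned the knob from about 0.86 to 0.16 rad.
- **Hatch closed:** I swung it shut in small steps. The foam met at an angle of about 0.01 rad. The stops were felt near −0.02 rad, where the force rose with no further travel, at 12 to 14 N.
- **Latched:** Still pressing at 12 to 14 N, I turned the knob clockwise to about 1.57 rad. The torque stayed at 0.2 N m or less, with no extra resistance between 0.5 and 0.7 rad, so the tongue did not catch the frame.
- **Released:** As I eased off, the knob rose about 1 mm and stopped, which matches the tongue taking up its gap under the strip. I opened the jaws a little and lifted away.

**Last checks:** The final pictures show the hatch flat and the wing square to the hinge line, with its white end toward the front. The nearby pots stand where they were. The tongue is hidden under the hatch, so its hold is judged from the knob angle and that 1 mm rise, not seen directly. The pressing force may read about 2 N low, because the sensor showed an offset of about that size before contact, but it stayed under 20 N. No check failed.

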